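# Count to the third gap and push the jar home

## Robot

A 6-joint arm with a two-finger parallel gripper is mounted at the origin on a cart in front of the work surface, level with it; the furniture and walls round the work are solid. World frame = base frame: x ahead of the robot, y to its left, z up, the work surface at z = 0. Lengths are in m, angles in rad, forces in N, time in s.
With the tool pointing down it reaches from about 0.375 to 0.9 m from the base axis. Payload 3.1 kg.
Tool frame: the origin (TCP) lies between the finger pads; the fingertips stand 22 mm ahead of it and the grasp point (between the pads) lies 3 mm ahead of it; z points along the fingers, y is the direction in which the jaws open and shut (so a half turn about z gives the same grasp; the last joint's range is limited). The gripper opens to 87 mm and grips with 3 to 60 N. Pads are 19 mm wide; open, the fingers measure 117 mm over their backs; the gripper's body (75 mm by 190 mm) begins 51 mm behind the grasp point.
Start: joints at [1.135, 0.527, 1.433, -0, 1.181, -0.178], TCP at [0.159, 0.604, 0.245] pointing down, gripper open.
Joint ranges: [-3.08, 3.08], [-0.75, 2.2], [0.22, 2.44], [-1.43, 4.57], [0, 2.65], [-2.85, 2.85]. Speed limits (rad/s): [2.79, 2.79, 3.14, 3.14, 3.14, 3.14].

## Interface

Orientations are given as a unit quaternion [x, y, z, w].
In Python, from rig import get_obs, camera, get_calibration, hand_in, search_frame gives the robot as it stands.
- The arm moves only by the shell command python3 -m jog 'ROWS' [FORCE]. ROWS is JSON, a list of rows, each an object with "grip": the closure in counts, from 0 (fully open) to 255 (shut); "travel": the shift along the world's x, y, z in cm, a list of three; "twist": the turn about the world's z in degrees. A call has 1 to 8 rows; each row shifts and turns the commanded pose from where the row before left it; what a row does not reach is not made up. A row lasts 1/10 s, in which the tool goes at most 50 mm and 8.59 degrees, less where a joint would pass 70% of its speed; a pose out of reach is approached as far as the arm can. A call is refused whole if a number of a shift passes 5 or a number of a turn 8.59, either way. A call with a gripper value outside its range is refused whole. The fingers move at their own pace and stop on an object; FORCE is the grip in N (left out, the last holds). Time passes only in rows, so rows that do not move let the fingers close. It gives the time, the measured TCP pose, the force and the opening at its end, in the units of the state.
- get_obs(): the state, without advancing time (a new reading comes with each control period).
- camera(name): name is "scene" or "side" or "wrist"; returns the picture (384x512x3 uint8, red, green, blue); there is no depth.
- get_calibration(name): a dict with "fx", "fy", "cx", "cy" (pixels), "R" (3x3) and "t" (3): a world point X has camera coordinates R X + t; the wrist camera has in their place "T_tool_cam" (4x4, takes a point from camera to tool coordinates, whose origin is the TCP and whose axes are the flange's). Camera axes: x right, y down, z forward; pixel columns grow to the right and rows downward; lengths in m; the calibration is good to about 2 mm. The wrist camera is an equidistant fisheye: a pixel r from the principal point sees the ray r / f radians off the axis. A picture is of the moment at which its call begins: read the wrist's pose just before it. get_calibration takes no time and is no camera call.
- hand_in(): hands the job in, once; it reports no verdict.
Trained networks look in the newest picture that a camera, given by its name, has taken for a name from the list of things; names that differ only in an ending like _2 or _b are one class to them, and where a whole thing is asked for, a point or a joint stands for the part that bears it (a point fixed in the world has none). Each returns a list of dicts, best first, with "p" (0 to 1); they miss things now and then, are a little off and sometimes report something else, mostly with a low value. They report only what shows in the picture. A call takes as long as a camera call.
- search_frame(target, camera): "at" ([x, y, z] in m, in world coordinates, good to about 4 mm: the middle of the surface that is visible of it).
The state is a dict: "time": time; "q": joint angles; "joint_velocities": joint speeds; "joint_torque": joint torques, N m; "position": TCP position; "tool_rot": TCP orientation; "ft_force": force on the tool from outside, world axes, zero at the start; "moment": the same for the moment, N m; "grip_width": finger opening in m.
Only numpy, scipy, OpenCV 4.12 (cv2) and the standard library are available. Lean on these libraries where they do the work, as an engineer would, in place of code of your own. Each camera call takes 0.05 s, during which the arm holds its last target. There are 200 camera calls.

## Task

Start at the end of the spice rack that carries the round ball and count the gaps with a fingertip along the top of the back rail: touch the rail behind the first gap, then the second, then the third (a gap with a jar in it counts too), and touch the rail no further along than that. Then push the loose spice jar that stands in front of the rack across the board into that third gap, upright and fully home against the back slat. Only push it, do not pick it up, and leave the jars in the rack, the salt shaker and the tin where they are.

Things in the scene. Friction and masses are not known exactly. Their poses are not given: they have to be found in the camera images.
- rack: Pale wooden spice-jar rack, fixed, 384 mm wide, on the wooden board that covers the hob (board top 32 mm above z = 0). Six gaps side by side, open in front and above. Origin at board level, midway along, in the plane of the front face of the back slat. x points from the rack's front to its back (the way jars go in), y along it to the left, z up. End posts 74 mm high.
- slat (a point): Centre of the front face of the rack's back slat, 26 mm above the board (slat 24 mm high): a jar is home when it touches it. The gaps in front of it are 56 mm wide, centres 60 mm apart; the dividers between them are 4 mm thick, 34 mm high and reach 46 mm forward of the slat.
- jar_mid (a point): Centre of the loose spice jar that is to be put away: clear glass jar with pale yellow contents and a steel lid, about 50 mm in diameter, 62 mm high, about 0.09 kg, upright on the board alone in front of the rack. The point lies on its axis, 31 mm above its foot; the part that collides is 53 mm high. It slides easily on the board.
- ball_end: Round wooden ball, 34 mm, on the end post at one end of the rack (left or right, it varies); fixed. Origin under its stem, on top of the end post, 74 mm above the board, 186 mm from the middle of the rack; it reaches 38 mm higher. It marks the end from which the gaps are counted.
- flat_end: Small flat wooden button, 12 mm across and 4 mm high, on the end post at the other end; fixed. Origin at its foot, 74 mm above the board.
- jar_a: Spice jar like the loose one, with pale green contents, loose, standing in a gap at the left end of the rack. Bystander. Origin at its foot.
- jar_b: Spice jar with green contents, loose, standing in another gap in the right half of the rack. Bystander. Origin at its foot.
- salt: Salt shaker, 44 mm in diameter, 90 mm high, loose on the board at the front left. Bystander. Origin at its foot.
- tin: Low round food tin, 86 mm in diameter, 40 mm high, loose on the board at the front right. Bystander. Origin at its foot.
- rail_1: Stretch of the rack's back rail behind gap 1 counted from the left (+y of the rack), fixed, 56 mm long, 16 mm wide. Origin at the centre of its top face, 70 mm above the board (102 mm above z = 0); axes as the rack's. The divider posts stand 4 mm proud between the stretches.
- rail_2: Stretch of the rack's back rail behind gap 2 counted from the left (+y of the rack), fixed, 56 mm long, 16 mm wide. Origin at the centre of its top face, 70 mm above the board (102 mm above z = 0); axes as the rack's. The divider posts stand 4 mm proud between the stretches.
- rail_3: Stretch of the rack's back rail behind gap 3 counted from the left (+y of the rack), fixed, 56 mm long, 16 mm wide. Origin at the centre of its top face, 70 mm above the board (102 mm above z = 0); axes as the rack's. The divider posts stand 4 mm proud between the stretches.
- rail_4: Stretch of the rack's back rail behind gap 4 counted from the left (+y of the rack), fixed, 56 mm long, 16 mm wide. Origin at the centre of its top face, 70 mm above the board (102 mm above z = 0); axes as the rack's. The divider posts stand 4 mm proud between the stretches.
- rail_5: Stretch of the rack's back rail behind gap 5 counted from the left (+y of the rack), fixed, 56 mm long, 16 mm wide. Origin at the centre of its top face, 70 mm above the board (102 mm above z = 0); axes as the rack's. The divider posts stand 4 mm proud between the stretches.
- rail_6: Stretch of the rack's back rail behind gap 6 counted from the left (+y of the rack), fixed, 56 mm long, 16 mm wide. Origin at the centre of its top face, 70 mm above the board (102 mm above z = 0); axes as the rack's. The divider posts stand 4 mm proud between the stretches.
- jar: The same loose spice jar as jar_mid; origin at the centre of its foot.

How it is judged:
By the outcome, as a careful person would: the job done as asked, in the order asked, and still so for the second after the job is handed in, with the robot touching nothing.
It also fails if it takes over 72 s, if anything falls off the work surface, if the arm or the gripper's body presses on something with over 40 N, if the wrist force passes 120 N, or if a joint passes its speed limit or range.

## Working session

There is one attempt and no reset: what is moved stays moved. The work goes in short steps, Python scripts to look and compute and a shell command to move; the robot and the scene stay as the last step left them, time stands still between calls to the robot, and variables do not carry over. Pictures are saved under pics/ and viewed, about 8 in all and at most 12, crops included, and the job is handed in when it is done.

```bash
mkdir -p pics; ls; python3 - <<'E'
from rig import *
import cv2,numpy as np
for c in ("scene","side"):
    im=camera(c); cv2.imwrite(f"pics/{c}0.png",im[:,:,::-1])
    for n in ("rack","slat","jar_mid","ball_end","flat_end","jar_a","salt","tin","rail_1"):
        try: print(c,n,[(np.round(d["at"],3).tolist(),round(d["p"],2)) for d in search_frame(n,c)[:6]])
        except Exception as e: print(c,n,e)
print(get_obs())
E
```

```text
pics
scene rack [([0.544, 0.2, 0.067], 0.97)]
scene slat [([0.544, 0.204, 0.068], 0.56)]
scene jar_mid [([0.445, 0.331, 0.078], 0.87)]
scene ball_end [([0.531, 0.028, 0.137], 0.72)]
scene flat_end []
scene jar_a [([0.501, 0.125, 0.091], 0.76), ([0.531, 0.029, 0.141], 0.71), ([0.517, 0.359, 0.088], 0.58), ([0.446, 0.329, 0.083], 0.58)]
scene salt [([0.388, 0.471, 0.086], 0.77)]
scene tin [([0.354, 0.061, 0.067], 0.63)]
scene rail_1 [([0.554, 0.242, 0.101], 0.59), ([0.538, 0.07, 0.1], 0.59), ([0.562, 0.366, 0.1], 0.52), ([0.558, 0.302, 0.101], 0.47), ([0.546, 0.121, 0.102], 0.46), ([0.542, 0.204, 0.069], 0.35)]
side rack [([0.547, 0.259, 0.068], 0.72)]
side slat [([0.549, 0.258, 0.064], 0.64), ([0.361, 0.087, 0.068], 0.36)]
side jar_mid [([0.451, 0.359, 0.083], 0.59), ([0.558, 0.244, 0.104], 0.31)]
side ball_end [([0.534, 0.044, 0.132], 0.58)]
side flat_end [([0.546, 0.07, 0.104], 0.35)]
side jar_a [([0.53, 0.384, 0.086], 0.88), ([0.447, 0.362, 0.077], 0.73), ([0.508, 0.149, 0.084], 0.59)]
side salt [([0.397, 0.502, 0.082], 0.76), ([0.445, 0.362, 0.078], 0.61), ([0.508, 0.148, 0.086], 
[... 223 characters left out ...]
9, 0.105], 0.4)]
{'time': 1.0, 'q': array([ 1.13451978e+00,  5.27477102e-01,  1.43265372e+00,  2.60732849e-05,
        1.18142710e+00, -1.78499610e-01]), 'joint_velocities': array([-0.00012764, -0.00054   ,  0.00054018,  0.0002447 ,  0.0009087 ,
        0.00056732]), 'joint_torque': array([-8.24414037e-04, -4.40017855e+01, -1.76987207e+01,  6.33604336e-02,
        5.02488355e-02,  1.06171336e-05]), 'position': array([0.15929519, 0.60435535, 0.24457725]), 'tool_rot': array([ 1.28536820e-01,  9.91704737e-01,  2.02012066e-05, -6.24117793e-06]), 'ft_force': array([-1.3263002 ,  0.68214801,  0.07109237]), 'moment': array([ 0.03425843, -0.01046565,  0.00892865]), 'grip_width': 0.08696435208002276}
```

View pics/scene0.png

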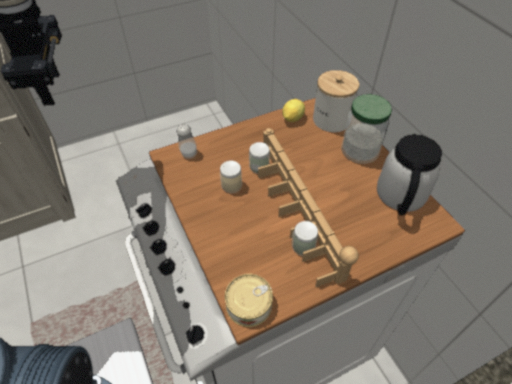

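View pics/side0.png

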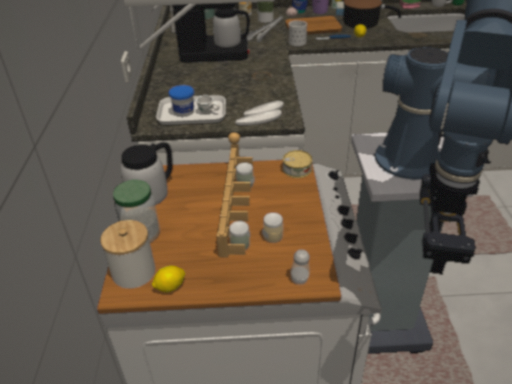

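```bash
python3 - <<'E'
from rig import *
import numpy as np
for c in ("scene","side"):
    k=get_calibration(c);print(c,k,"pos",-np.array(k["R"]).T@k["t"])
print(get_calibration("wrist"))
E
```

```text
scene {'fx': 416.45642250421866, 'fy': 416.45642250421866, 'cx': 261.7754827575854, 'cy': 193.14351386231928, 'R': array([[ 0.89298572, -0.4499302 ,  0.01180317],
       [-0.34301285, -0.69729544, -0.62938165],
       [ 0.2914081 ,  0.55798019, -0.77700671]]), 't': array([-0.31316306,  0.39660354,  0.66442555])} pos [ 0.22207126 -0.23508797  0.76957442]
side {'fx': 492.67770964811797, 'fy': 492.67770964811797, 'cx': 261.80739034837654, 'cy': 186.55077991310088, 'R': array([[-0.99857752,  0.04862676, -0.02187164],
       [ 0.04749699,  0.62486461, -0.77928702],
       [-0.02422738, -0.77921734, -0.62628538]]), 't': array([ 0.45845785, -0.08892625,  1.53914256])} pos [0.49931883 1.23260011 0.90467063]
{'fx': 297.3186396354542, 'fy': 297.3186396354542, 'cx': 248.0371586192908, 'cy': 188.49673072013698, 'T_tool_cam': array([[ 1.10747759e-04, -9.65632639e-01, -2.59910743e-01,
         7.12350933e-02],
       [ 9.99999929e-01,  2.00477048e-04, -3.18722606e-04,
        -4.11963134e-04],
       [ 3.59875090e-04, -2.59910689e-01,  9.65632593e-01,
        -1.41070034e-01],
       [ 0.00000000e+00,  0.00000000e+00,  0.00000000e+00,
         1.00000000e+00]])}
```

The scene shows the ball at the right (low-y) end, around pixel (348,255). The loose jar is at (231,177) and jar_b at (305,236), which is counted gap 2. The third gap from the ball is empty. In the side view the ball is at (234,138) and the loose jar at (273,227). From the averaged rail fits, the rack is yawed about -4.2°, and the counted rails are at about (.543,.067), (.548,.127) and (.552,.187).

```bash
python3 -m jog '[{"grip":255,"travel":[2.7,-3.7,0],"twist":1.3},{"grip":255,"travel":[2.7,-3.7,0],"twist":1.3},{"grip":255,"travel":[2.7,-3.7,0],"twist":1.3},{"grip":255,"travel":[2.7,-3.7,0],"twist":1.3},{"grip":255,"travel":[2.7,-3.7,0],"twist":1.3},{"grip":255,"travel":[2.7,-3.7,0],"twist":1.3},{"grip":255,"travel":[2.7,-3.7,0],"twist":1.3},{"grip":255,"travel":[2.7,-3.7,0],"twist":1.4}]' 20
python3 -m jog '[{"grip":255,"travel":[2.7,-3.7,0],"twist":0},{"grip":255,"travel":[2.7,-3.7,0],"twist":0},{"grip":255,"travel":[2.7,-3.7,0],"twist":0},{"grip":255,"travel":[2.7,-3.7,0],"twist":0},{"grip":255,"travel":[2.7,-3.7,0],"twist":0},{"grip":255,"travel":[2.7,-3.7,0],"twist":0},{"grip":255,"travel":[0,0,0],"twist":0},{"grip":255,"travel":[0,0,0],"twist":0}]'
```

```text
time: 1.8
position: [0.3763, 0.3069, 0.2449]
tool_rot: [0.037, 0.999, 0.0, 0.0]
ft_force: [0.2, 0.7, -0.2]
grip_width: 0.0312
time: 2.6
position: [0.5375, 0.0855, 0.2443]
tool_rot: [0.039, 0.999, 0.0, -0.0]
ft_force: [-0.4, 0.5, -0.8]
grip_width: 0.0002
```

```bash
python3 - <<'E'
from rig import *
import cv2,numpy as np
im=camera("wrist"); cv2.imwrite("pics/w1.png",im[:,:,::-1])
for n in ("rail_1","ball_end","jar_a","slat"):
    print(n,[(np.round(d["at"],3).tolist(),round(d["p"],2)) for d in search_frame(n,"wrist")[:7]])
print(get_obs()["position"])
E
```

```text
rail_1 [([0.55, 0.128, 0.102], 0.95), ([0.552, 0.183, 0.101], 0.9), ([0.562, 0.306, 0.101], 0.81), ([0.555, 0.248, 0.104], 0.79), ([0.566, 0.365, 0.102], 0.66), ([0.543, 0.066, 0.104], 0.56)]
ball_end [([0.53, 0.035, 0.14], 0.57)]
jar_a [([0.511, 0.128, 0.095], 0.88), ([0.449, 0.333, 0.086], 0.73), ([0.526, 0.359, 0.09], 0.61)]
slat [([0.544, 0.202, 0.091], 0.88)]
[0.53633713 0.08763219 0.24460329]
```

View pics/w1.png

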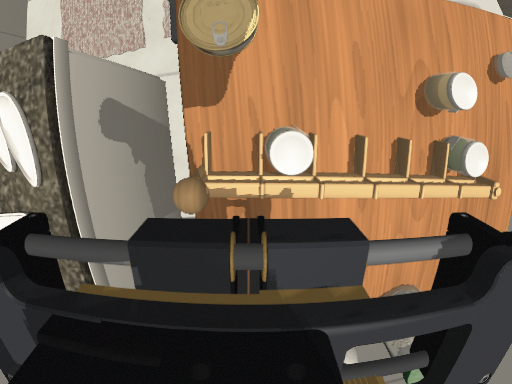

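The wrist picture agrees: ball at pixel (190,195), jar_b at (290,150) in gap 2, and the third gap empty between the dividers at columns 315 and 362. Next I descend to rail_6, which is counted gap 1.

```bash
python3 -m jog '[{"grip":255,"travel":[0.8,-1.4,-2],"twist":0},{"grip":255,"travel":[0,0,-4],"twist":0},{"grip":255,"travel":[0,0,-3],"twist":0},{"grip":255,"travel":[0,0,-1.8],"twist":0},{"grip":255,"travel":[0,0,-0.3],"twist":0},{"grip":255,"travel":[0,0,0],"twist":0},{"grip":255,"travel":[0,0,0],"twist":0}]'
python3 -m jog '[{"grip":255,"travel":[0,0,-0.4],"twist":0},{"grip":255,"travel":[0,0,-0.3],"twist":0},{"grip":255,"travel":[0,0,-0.2],"twist":0},{"grip":255,"travel":[0,0,0],"twist":0}]'
```

```text
time: 3.55
position: [0.5461, 0.0728, 0.1347]
tool_rot: [0.037, 0.999, -0.0, 0.001]
ft_force: [1.5, 0.1, -0.0]
grip_width: 0.0004
time: 3.95
position: [0.5453, 0.0723, 0.1245]
tool_rot: [0.037, 0.999, -0.0, 0.0]
ft_force: [-0.4, -0.4, -0.9]
grip_width: 0.0004
```

```bash
python3 -m jog '[{"grip":255,"travel":[0,0,-0.1],"twist":0},{"grip":255,"travel":[0,0,0],"twist":0}]'; python3 -m jog '[{"grip":255,"travel":[0,0,-0.1],"twist":0},{"grip":255,"travel":[0,0,0],"twist":0}]'
```

```text
time: 4.15
position: [0.5454, 0.0723, 0.1244]
tool_rot: [0.037, 0.999, -0.0, 0.0]
ft_force: [-1.8, 0.1, 6.4]
grip_width: 0.0001
time: 4.35
position: [0.5454, 0.0723, 0.1244]
tool_rot: [0.037, 0.999, -0.0, 0.0]
ft_force: [-3.0, 0.1, 12.4]
grip_width: 0.0004
```

Contact on rail 1 gave 12 N. On to the second.

```bash
python3 -m jog '[{"grip":255,"travel":[0,0,2],"twist":0},{"grip":255,"travel":[0,0,0],"twist":0},{"grip":255,"travel":[0.2,2.8,0],"twist":0},{"grip":255,"travel":[0.2,2.8,0],"twist":0},{"grip":255,"travel":[0,0,0],"twist":0},{"grip":255,"travel":[0,0,-1.2],"twist":0},{"grip":255,"travel":[0,0,-0.5],"twist":0},{"grip":255,"travel":[0,0,0],"twist":0}]'
python3 -m jog '[{"grip":255,"travel":[0,0,-0.1],"twist":0},{"grip":255,"travel":[0,0,-0.1],"twist":0},{"grip":255,"travel":[0,0,-0.1],"twist":0},{"grip":255,"travel":[0,0,0],"twist":0}]'
```

```text
time: 5.15
position: [0.5488, 0.1274, 0.1246]
tool_rot: [0.038, 0.999, -0.0, -0.001]
ft_force: [-0.1, -0.4, 0.4]
grip_width: 0.0006
time: 5.55
position: [0.549, 0.1273, 0.1243]
tool_rot: [0.038, 0.999, -0.0, -0.0]
ft_force: [-5.0, -0.7, 16.5]
grip_width: 0.0005
```

Second rail touched with 16 N. Third, then I lift clear.

```bash
python3 -m jog '[{"grip":255,"travel":[0,0,2],"twist":0},{"grip":255,"travel":[0,0,0],"twist":0},{"grip":255,"travel":[0.2,2.9,0],"twist":0},{"grip":255,"travel":[0.2,2.9,0],"twist":0},{"grip":255,"travel":[0,0,0],"twist":0},{"grip":255,"travel":[0,0,-1.2],"twist":0},{"grip":255,"travel":[0,0,-0.5],"twist":0},{"grip":255,"travel":[0,0,0],"twist":0}]'
python3 -m jog '[{"grip":255,"travel":[0,0,-0.1],"twist":0},{"grip":255,"travel":[0,0,-0.1],"twist":0},{"grip":255,"travel":[0,0,-0.1],"twist":0},{"grip":255,"travel":[0,0,0],"twist":0}]'
```

```text
time: 6.35
position: [0.5527, 0.1852, 0.1246]
tool_rot: [0.038, 0.999, -0.0, -0.001]
ft_force: [-0.2, -0.2, 0.7]
grip_width: 0.0008
time: 6.75
position: [0.5528, 0.1852, 0.1243]
tool_rot: [0.038, 0.999, -0.0, -0.0]
ft_force: [-5.5, -0.7, 16.8]
grip_width: 0.0003
```

```bash
python3 -m jog '[{"grip":255,"travel":[0,0,4.2],"twist":0},{"grip":255,"travel":[0,0,4.2],"twist":0},{"grip":255,"travel":[0,0,4.2],"twist":-5},{"grip":255,"travel":[-1,2.5,0],"twist":-8},{"grip":255,"travel":[-1,2.5,0],"twist":-8},{"grip":255,"travel":[-1,2.5,0],"twist":-8},{"grip":255,"travel":[-1,2.5,0],"twist":-8},{"grip":255,"travel":[-1,2.5,0],"twist":-8}]'
python3 -m jog '[{"grip":200,"travel":[-1,2.5,0],"twist":-8},{"grip":200,"travel":[-1,2.5,0],"twist":-8},{"grip":200,"travel":[-1,2.5,0],"twist":-8},{"grip":200,"travel":[-1,2.5,0],"twist":-8},{"grip":200,"travel":[-0.9,1,0],"twist":-8},{"grip":200,"travel":[0,0,0],"twist":-5},{"grip":200,"travel":[0,0,0],"twist":0},{"grip":200,"travel":[0,0,0],"twist":0}]'
python3 - <<'E'
from rig import *
import cv2,numpy as np
print(get_obs()["position"],get_obs()["tool_rot"])
im=camera("wrist"); cv2.imwrite("pics/w2.png",im[:,:,::-1])
for n in ("rail_1","jar_mid","jar_a","salt"):
    print(n,[(np.round(d["at"],3).tolist(),round(d["p"],2)) for d in search_frame(n,"wrist")[:7]])
E
```

```text
time: 7.55
position: [0.5028, 0.311, 0.2475]
tool_rot: [0.42, 0.907, -0.001, -0.0]
ft_force: [-0.2, 0.4, -0.3]
grip_width: 0.0002
time: 8.35
position: [0.4545, 0.4204, 0.2477]
tool_rot: [0.733, 0.681, -0.001, -0.0]
ft_force: [0.7, -0.2, -0.9]
grip_width: 0.0187
[0.4545047  0.42044283 0.24771553] [ 7.32660975e-01  6.80593400e-01 -7.20033739e-04 -5.71309509e-06]
rail_1 [([0.568, 0.385, 0.099], 0.58)]
jar_mid [([0.449, 0.362, 0.083], 0.74)]
jar_a [([0.523, 0.391, 0.086], 0.64), ([0.45, 0.365, 0.079], 0.57)]
salt [([0.4, 0.496, 0.113], 0.82), ([0.452, 0.367, 0.08], 0.59)]
```

View pics/w2.png

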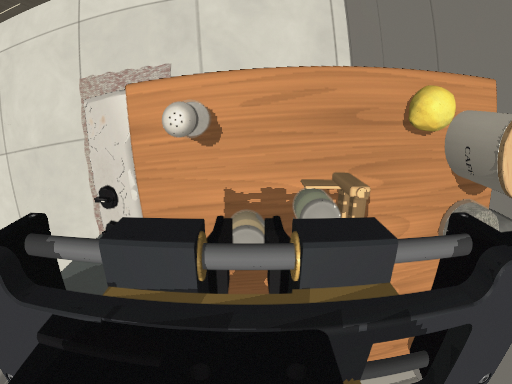

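The jar sits at (248,228), centred between the fingers, so the push line along the rack is aligned. I lower behind the jar and push it sideways.

```bash
python3 -m jog '[{"grip":165,"travel":[0,0,-4],"twist":0},{"grip":165,"travel":[0,0,-4],"twist":0},{"grip":165,"travel":[0,0,-4],"twist":0},{"grip":165,"travel":[0,0,-3],"twist":0},{"grip":165,"travel":[0,0,-2],"twist":0},{"grip":165,"travel":[0,0,0],"twist":0},{"grip":165,"travel":[0,0,0],"twist":0}]'
python3 -m jog '[{"grip":165,"travel":[-0.1,-1.4,0],"twist":0},{"grip":165,"travel":[-0.1,-1.4,0],"twist":0},{"grip":165,"travel":[-0.05,-0.7,0],"twist":0},{"grip":165,"travel":[-0.05,-0.7,0],"twist":0},{"grip":165,"travel":[-0.05,-0.7,0],"twist":0},{"grip":165,"travel":[-0.05,-0.7,0],"twist":0},{"grip":165,"travel":[-0.05,-0.7,0],"twist":0},{"grip":165,"travel":[0,0,0],"twist":0}]'
python3 - <<'E'
from rig import *
import cv2,numpy as np
print(get_obs()["position"],get_obs()["tool_rot"])
a=camera("scene"); b=camera("side")
o=[cv2.resize(a[90:330,150:410],None,fx=1.5,fy=1.5),cv2.resize(b[120:320,130:350],None,fx=1.8,fy=1.8)]
cv2.imwrite("pics/p1.png",np.hstack(o)[:,:,::-1])
for c in ("scene","side"): print(c,[(np.round(d["at"],3).tolist(),round(d["p"],2)) for d in search_frame("jar_mid",c)[:3]])
E
```

```text
time: 9.3
position: [0.4547, 0.4214, 0.0787]
tool_rot: [0.733, 0.68, 0.0, 0.0]
ft_force: [0.7, 0.2, 0.6]
grip_width: 0.0307
time: 10.1
position: [0.4499, 0.3575, 0.0786]
tool_rot: [0.733, 0.68, -0.0, 0.0]
ft_force: [-0.1, -0.6, 0.9]
grip_width: 0.0309
[0.4498869  0.35749279 0.07859328] [ 7.33116611e-01  6.80102926e-01 -1.55677254e-04  1.41864702e-04]
scene [([0.445, 0.312, 0.079], 0.66)]
side [([0.45, 0.348, 0.083], 0.66), ([0.4, 0.502, 0.08], 0.52)]
```

View pics/p1.png

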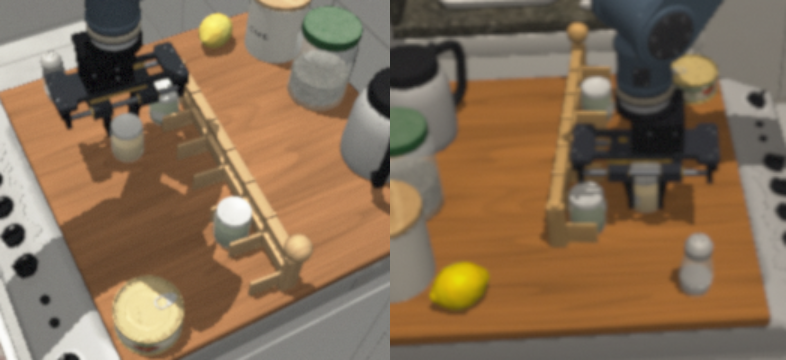

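The jar at about (127,138) in the crop is moving straight ahead of the fingers. I carry on with the push.

```bash
python3 -m jog '[{"grip":165,"travel":[-0.05,-0.7,0],"twist":0},{"grip":165,"travel":[-0.08,-1.1,0],"twist":0},{"grip":165,"travel":[-0.08,-1.1,0],"twist":0},{"grip":165,"travel":[-0.08,-1.1,0],"twist":0},{"grip":165,"travel":[-0.08,-1.1,0],"twist":0},{"grip":165,"travel":[-0.08,-1.1,0],"twist":0},{"grip":165,"travel":[-0.08,-1.1,0],"twist":0},{"grip":165,"travel":[-0.07,-0.8,0],"twist":0}]'
python3 -m jog '[{"grip":165,"travel":[-0.07,-1,0],"twist":0},{"grip":165,"travel":[-0.07,-1,0],"twist":0},{"grip":165,"travel":[-0.07,-1,0],"twist":0},{"grip":165,"travel":[-0.07,-1,0],"twist":0},{"grip":165,"travel":[-0.05,-0.6,0],"twist":0},{"grip":165,"travel":[-0.03,-0.3,0],"twist":0},{"grip":165,"travel":[0,0,0],"twist":0}]'
python3 - <<'E'
from rig import *
import numpy as np
print(get_obs()["position"])
for c in ("scene","side"):
    camera(c); print(c,[(np.round(d["at"],3).tolist(),round(d["p"],2)) for d in search_frame("jar_mid",c)[:3]])
E
```

```text
time: 11.1
position: [0.4436, 0.2762, 0.0785]
tool_rot: [0.733, 0.68, -0.0, -0.0]
ft_force: [-0.0, 1.1, -0.6]
grip_width: 0.0306
time: 11.8
position: [0.4401, 0.2279, 0.0785]
tool_rot: [0.733, 0.68, -0.0, -0.0]
ft_force: [0.6, -0.4, 0.5]
grip_width: 0.0308
[0.44011504 0.22785203 0.07851225]
scene []
side [([0.441, 0.222, 0.082], 0.55)]
```

```bash
python3 -m jog '[{"grip":165,"travel":[-0.02,-0.2,0],"twist":0},{"grip":165,"travel":[-0.01,-0.15,0],"twist":0},{"grip":165,"travel":[0,0,0],"twist":0},{"grip":165,"travel":[0.1,1.5,0],"twist":0},{"grip":165,"travel":[0.05,0.8,2],"twist":0},{"grip":165,"travel":[0,0,4.8],"twist":0},{"grip":165,"travel":[0,0,4.8],"twist":0},{"grip":165,"travel":[0,0,4.8],"twist":0}]'
python3 -m jog '[{"grip":200,"travel":[-1,-1,0],"twist":8.4},{"grip":200,"travel":[-1,-1,0],"twist":8.4},{"grip":200,"travel":[-1,-1,0],"twist":8.4},{"grip":200,"travel":[-1,-1,0],"twist":8.4},{"grip":200,"travel":[-1,-1,0],"twist":8.4},{"grip":200,"travel":[-1,-0.5,0],"twist":8.4},{"grip":200,"travel":[0,0,0],"twist":8.4},{"grip":200,"travel":[0,0,0],"twist":8.4}]'
python3 -m jog '[{"grip":200,"travel":[0,0,0],"twist":8.4},{"grip":200,"travel":[0,0,0],"twist":8.4},{"grip":200,"travel":[0,0,0],"twist":6},{"grip":200,"travel":[0,0,0],"twist":0},{"grip":200,"travel":[0,0,0],"twist":0}]'
python3 - <<'E'
from rig import *
import cv2,numpy as np
print(get_obs()["position"],get_obs()["tool_rot"])
im=camera("wrist"); cv2.imwrite("pics/w3.png",im[:,:,::-1])
for c in ("wrist","scene","side"):
    if c!="wrist": camera(c)
    for n in ("jar_mid","rail_1","slat"): print(c,n,[(np.round(d["at"],3).tolist(),round(d["p"],2)) for d in search_frame(n,c)[:6]])
E
```

```text
time: 12.8
position: [0.4408, 0.2487, 0.2442]
tool_rot: [0.733, 0.681, -0.0, -0.0]
ft_force: [1.8, 0.1, 0.2]
grip_width: 0.0303
time: 13.6
position: [0.3809, 0.1934, 0.2427]
tool_rot: [0.231, 0.973, -0.0, -0.0]
ft_force: [0.3, -0.2, -0.5]
grip_width: 0.0188
time: 14.1
position: [0.3813, 0.1933, 0.2426]
tool_rot: [0.038, 0.999, 0.0, -0.0]
ft_force: [-0.6, 0.4, 0.7]
grip_width: 0.0184
[0.3813291  0.19331741 0.24260282] [ 3.81204132e-02  9.99273153e-01  2.17405782e-05 -2.68845710e-06]
wrist jar_mid []
wrist rail_1 []
wrist slat [([0.522, 0.162, 0.062], 0.68)]
scene jar_mid [([0.432, 0.184, 0.084], 0.88)]
scene rail_1 [([0.544, 0.191, 0.1], 0.77), ([0.543, 0.122, 0.102], 0.55), ([0.553, 0.245, 0.102], 0.54), ([0.555, 0.3, 0.101], 0.51), ([0.561, 0.368, 0.103], 0.46)]
scene slat [([0.541, 0.194, 0.069], 0.71)]
side jar_mid [([0.44, 0.213, 0.079], 0.77), ([0.55, 0.258, 0.067], 0.74)]
side rail_1 [([0.551, 0.126, 0.101], 0.65), ([0.57, 0.365, 0.095], 0.51), ([0.548, 0.19, 0.106], 0.49), ([0.564, 0.306, 0.103], 0.46)]
side slat [([0.547, 0.259, 0.062], 0.71)]
```

View pics/w3.png

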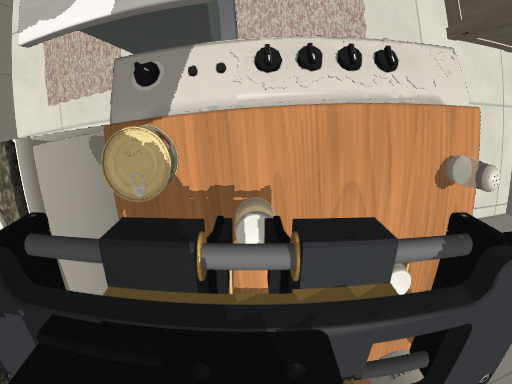

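The jar is at (255,222), roughly on the tool's line. To measure the jar and the gap together, I move the camera directly above both.

```bash
python3 -m jog '[{"grip":200,"travel":[3.5,-0.2,0],"twist":0},{"grip":200,"travel":[3.5,-0.2,0],"twist":0},{"grip":200,"travel":[3.5,-0.2,0],"twist":0},{"grip":200,"travel":[3.5,-0.2,0],"twist":0},{"grip":200,"travel":[2,-0.2,0],"twist":0},{"grip":200,"travel":[0,0,0],"twist":0},{"grip":200,"travel":[0,0,0],"twist":0}]'
python3 - <<'E'
from rig import *
import cv2,numpy as np
o=get_obs();print(o["position"],o["tool_rot"])
im=camera("wrist"); np.savez("w4.npz",im=im,p=o["position"],q=o["tool_rot"])
cv2.imwrite("pics/w4.png",cv2.resize(im[60:230,150:350],None,fx=4,fy=3.5,interpolation=cv2.INTER_CUBIC)[:,:,::-1])
for n in ("jar_mid","rail_1"): print(n,[(np.round(d["at"],3).tolist(),round(d["p"],2)) for d in search_frame(n,"wrist")[:6]])
E
```

```text
time: 15.4
position: [0.5404, 0.1827, 0.242]
tool_rot: [0.037, 0.999, -0.0, -0.001]
ft_force: [-0.7, 0.2, -0.1]
grip_width: 0.0185
[0.540425   0.18268705 0.24195164] [ 3.74723527e-02  9.99296957e-01 -1.22167305e-04 -1.18307030e-03]
jar_mid [([0.441, 0.197, 0.094], 0.85)]
rail_1 [([0.549, 0.13, 0.103], 0.98), ([0.57, 0.364, 0.099], 0.75), ([0.563, 0.308, 0.104], 0.68), ([0.543, 0.067, 0.105], 0.66), ([0.556, 0.245, 0.101], 0.65), ([0.549, 0.188, 0.102], 0.62)]
```

View pics/w4.png

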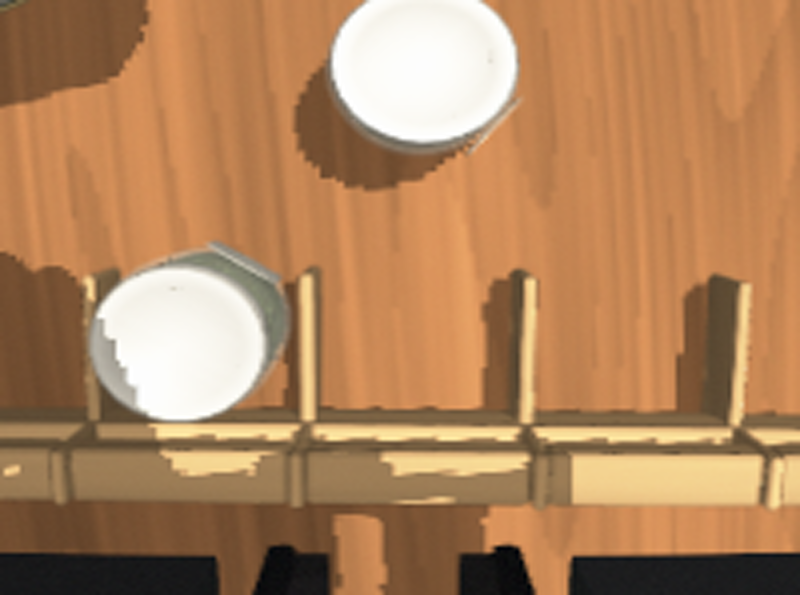

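```bash
cat > px.py <<'E'
import numpy as np
from rig import get_calibration
from scipy.spatial.transform import Rotation as R
k=get_calibration("wrist")
def ray(u,v,z,p,q):
    T=np.array(k["T_tool_cam"]);d=np.array([u-k["cx"],v-k["cy"]]);r=np.hypot(*d);th=r/k["fx"]
    c=np.r_[d/r*np.sin(th),np.cos(th)]
    M=R.from_quat(q).as_matrix();o=M@T[:3,3]+p;w=M@T[:3,:3]@c
    return o+w*(z-o[2])/w[2]
E
python3 - <<'E'
from px import *
f=np.load("w4.npz")
P={n:ray(150+a/4,60+b/3.5,z,f["p"],f["q"])for n,a,b,z in (("Lf",311,270,.066),("Lr",309,418,.066),("Rf",530,277,.066),("Rr",526,420,.066),("lid",424,68,.094))}
for n in P:print(n,P[n].round(4))
rx=np.array([.9973,-.0737]);ry=np.array([.0737,.9973])
print("gap ry f/r",((P["Lf"]+P["Rf"])[:2]/2)@ry,((P["Lr"]+P["Rr"])[:2]/2)@ry,"jar",P["lid"][:2]@ry,"tool",f["p"][:2]@ry)
E
```

```text
Lf [0.4957 0.1638 0.066 ]
Lr [0.542  0.1592 0.066 ]
Rf [0.5021 0.2221 0.066 ]
Rr [0.547  0.2186 0.066 ]
lid [0.4394 0.1974 0.094 ]
gap ry f/r 0.22919483718506356 0.228520487678085 jar 0.22926115779838524 tool 0.22202312198222343
```

The jar and the gap centre agree within 0.5 mm along the rack. I back the tool up behind the jar.

```bash
python3 -m jog '[{"grip":200,"travel":[-4,0.5,0],"twist":0},{"grip":200,"travel":[-4,0.5,0],"twist":0},{"grip":200,"travel":[-4,0.5,0],"twist":0},{"grip":200,"travel":[-4,0.45,0],"twist":0},{"grip":200,"travel":[-0.6,0,0],"twist":0},{"grip":200,"travel":[0,0,0],"twist":0},{"grip":200,"travel":[0,0,0],"twist":0},{"grip":200,"travel":[0,0,0],"twist":0}]'
python3 -m jog '[{"grip":200,"travel":[0,0,-4],"twist":0},{"grip":200,"travel":[0,0,-4],"twist":0},{"grip":200,"travel":[0,0,-4],"twist":0},{"grip":200,"travel":[0,0,-3],"twist":0},{"grip":200,"travel":[0,0,-1.4],"twist":0},{"grip":200,"travel":[0,0,0],"twist":0},{"grip":200,"travel":[0,0,0],"twist":0}]'
```

```text
time: 16.35
position: [0.377, 0.2024, 0.2429]
tool_rot: [0.037, 0.999, 0.0, 0.001]
ft_force: [0.7, 0.2, 0.1]
grip_width: 0.0189
time: 17.05
position: [0.3764, 0.2023, 0.0783]
tool_rot: [0.038, 0.999, -0.0, 0.0]
ft_force: [0.5, 0.0, 0.1]
grip_width: 0.0188
```

```bash
python3 -m jog '[{"grip":200,"travel":[1,-0.07,0],"twist":0},{"grip":200,"travel":[1,-0.08,0],"twist":0},{"grip":200,"travel":[0.8,-0.06,0],"twist":0},{"grip":200,"travel":[0.7,-0.05,0],"twist":0},{"grip":200,"travel":[0.7,-0.05,0],"twist":0},{"grip":200,"travel":[0.7,-0.05,0],"twist":0},{"grip":200,"travel":[0.5,-0.04,0],"twist":0},{"grip":200,"travel":[0,0,0],"twist":0}]'
python3 - <<'E'
from rig import *
import cv2,numpy as np
print(get_obs()["position"])
a=camera("scene"); b=camera("side")
cv2.imwrite("pics/p2.png",np.hstack([cv2.resize(a[130:280,210:360],None,fx=2.6,fy=2.6),cv2.resize(b[130:280,190:340],None,fx=2.6,fy=2.6)])[:,:,::-1])
E
```

```text
time: 17.85
position: [0.4307, 0.1983, 0.0786]
tool_rot: [0.037, 0.999, 0.0, 0.001]
ft_force: [-0.6, -0.2, 0.1]
grip_width: 0.0187
[0.43067938 0.19834206 0.07855896]
```

View pics/p2.png

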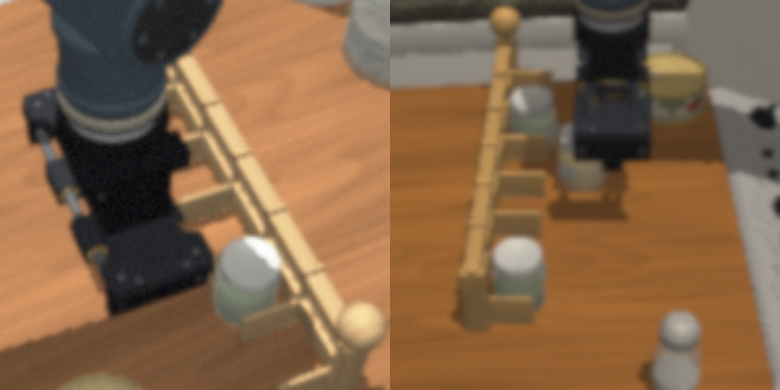

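The jar is at (580,160) in the right half of the crop, at the gap mouth in front of the fingers. I push on, slowly.

```bash
python3 -m jog '[{"grip":200,"travel":[0.7,-0.05,0],"twist":0},{"grip":200,"travel":[0.7,-0.05,0],"twist":0},{"grip":200,"travel":[0.7,-0.05,0],"twist":0},{"grip":200,"travel":[0.7,-0.05,0],"twist":0},{"grip":200,"travel":[0.7,-0.05,0],"twist":0},{"grip":200,"travel":[0.7,-0.05,0],"twist":0},{"grip":200,"travel":[0.5,-0.04,0],"twist":0},{"grip":200,"travel":[0,0,0],"twist":0}]'
python3 -m jog '[{"grip":200,"travel":[0.3,-0.02,0],"twist":0},{"grip":200,"travel":[0.3,-0.02,0],"twist":0},{"grip":200,"travel":[0.2,-0.02,0],"twist":0},{"grip":200,"travel":[0,0,0],"twist":0}]'
```

```text
time: 18.75
position: [0.4777, 0.1949, 0.0786]
tool_rot: [0.037, 0.999, 0.0, 0.001]
ft_force: [1.4, 0.5, 0.5]
grip_width: 0.0192
time: 19.15
position: [0.4848, 0.1943, 0.0786]
tool_rot: [0.037, 0.999, 0.0, 0.0]
ft_force: [0.4, -0.4, -0.1]
grip_width: 0.0192
```

```bash
for i in 1 2 3; do python3 -m jog '[{"grip":200,"travel":[0.1,-0.01,0],"twist":0},{"grip":200,"travel":[0,0,0],"twist":0}]' | egrep 'pos|force'; done
```

```text
position: [0.4853, 0.1942, 0.0785]
ft_force: [-0.5, -0.7, 0.3]
position: [0.4864, 0.1941, 0.0785]
ft_force: [0.0, -0.4, -0.4]
position: [0.4876, 0.194, 0.0786]
ft_force: [-0.2, -0.5, 0.1]
```

```bash
for i in 1 2 3 ; do python3 -m jog '[{"grip":200,"travel":[0.1,-0.01,0],"twist":0},{"grip":200,"travel":[0,0,0],"twist":0}]' | egrep 'pos|force'; done
```

```text
position: [0.4886, 0.1939, 0.0786]
ft_force: [-0.7, -0.5, 0.0]
position: [0.4896, 0.1938, 0.0786]
ft_force: [0.7, 0.3, -0.1]
position: [0.4902, 0.1937, 0.0785]
ft_force: [-1.4, 0.6, 0.3]
```

```bash
for i in 1 2 ; do python3 -m jog '[{"grip":200,"travel":[0.1,-0.01,0],"twist":0},{"grip":200,"travel":[0,0,0],"twist":0}]' | egrep 'pos|force'; done
```

```text
position: [0.4904, 0.1937, 0.0785]
ft_force: [-3.1, -0.2, 1.9]
position: [0.4905, 0.1936, 0.0784]
ft_force: [-4.8, 1.3, 4.0]
```

Motion has stopped with the force rising, so the jar is against the slat. I back off and check.

```bash
python3 -m jog '[{"grip":200,"travel":[-0.3,0.02,0],"twist":0},{"grip":200,"travel":[-2,0.15,0],"twist":0},{"grip":200,"travel":[-3.5,0.25,0],"twist":0},{"grip":200,"travel":[0,0,3],"twist":0},{"grip":200,"travel":[0,0,4.5],"twist":0},{"grip":200,"travel":[0,0,4.5],"twist":0},{"grip":200,"travel":[0,0,4.3],"twist":0}]'
python3 -m jog '[{"grip":200,"travel":[3.5,-0.25,0],"twist":0},{"grip":200,"travel":[3.5,-0.25,0],"twist":0},{"grip":200,"travel":[3.5,-0.25,0],"twist":0},{"grip":200,"travel":[0.5,0,0],"twist":0},{"grip":200,"travel":[0,0,0],"twist":0},{"grip":200,"travel":[0,0,0],"twist":0},{"grip":200,"travel":[0,0,0],"twist":0}]'
python3 - <<'E'
from rig import *
import cv2,numpy as np
o=get_obs();print(o["position"],o["tool_rot"],o["ft_force"])
im=camera("wrist"); np.savez("w5.npz",im=im,p=o["position"],q=o["tool_rot"])
a=camera("side")
cv2.imwrite("pics/w5.png",np.hstack([cv2.resize(im[70:230,140:360],None,fx=2.2,fy=2.2),cv2.resize(a[125:285,190:330],None,fx=2.2,fy=2.2)])[:,:,::-1])
for n in ("jar_mid","jar_a","salt","tin"): print(n,[(np.round(d["at"],3).tolist(),round(d["p"],2)) for d in search_frame(n,"side")[:4]])
E
```

```text
time: 21.45
position: [0.4358, 0.1977, 0.2438]
tool_rot: [0.037, 0.999, 0.0, 0.002]
ft_force: [0.3, 0.3, -1.1]
grip_width: 0.0187
time: 22.15
position: [0.5431, 0.1903, 0.2414]
tool_rot: [0.037, 0.999, -0.0, -0.001]
ft_force: [0.6, -0.6, 0.2]
grip_width: 0.0187
[0.54312555 0.19033813 0.24138322] [ 3.70295699e-02  9.99314022e-01 -1.11380301e-04 -5.33523078e-04] [ 0.58817855 -0.60890385  0.17522227]
jar_mid [([0.523, 0.205, 0.095], 0.62)]
jar_a [([0.533, 0.386, 0.089], 0.92), ([0.519, 0.205, 0.089], 0.91), ([0.503, 0.144, 0.095], 0.67)]
salt [([0.4, 0.502, 0.084], 0.94)]
tin [([0.361, 0.086, 0.065], 0.58)]
```

View pics/w5.png

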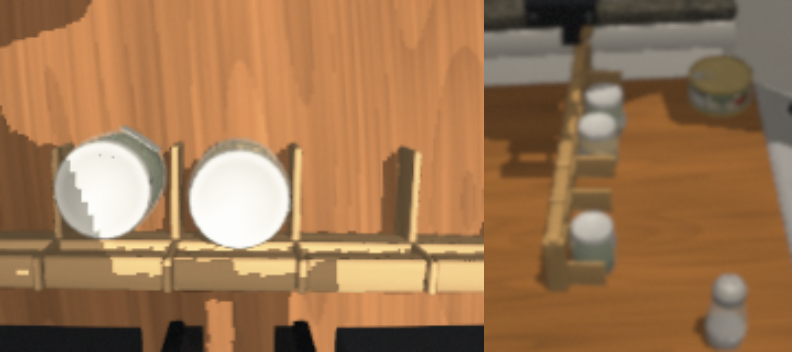

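```bash
python3 - <<'E'
from px import *
f=np.load("w5.npz")
rx=np.array([.9973,-.0737]);ry=np.array([.0737,.9973])
for n,a,b,z in (("lid",239,198,.094),("lidrear",239,248,.094),("Lr",176,240,.066),("Rr",295,240,.066),("jarb lid",108,188,.094)):
    P=ray(140+a/2.2,70+b/2.2,z,f["p"],f["q"])[:2];print(n,P.round(4),(P@rx).round(4),(P@ry).round(4))
f=np.load("w4.npz");P=ray(150+180/4,60+344/3.5,.094,f["p"],f["q"])[:2];print("jarb before",P.round(4))
E
```

```text
lid [0.5204 0.1921] 0.5048 0.23
lidrear [0.5433 0.1904] 0.5278 0.23
Lr [0.5438 0.159 ] 0.5306 0.1986
Rr [0.5482 0.2181] 0.5306 0.2579
jarb lid [0.5111 0.1336] 0.4998 0.1709
jarb before [0.5116 0.1315]
```

```bash
python3 -c "
from rig import *
print(hand_in(), get_obs()['time'])"
```

```text
the job is handed in; nothing more can be done
the job is handed in; nothing more can be done
```

The loose jar is now in the third gap from the ball end, upright and against the back slat. I handed the job in after about 22 s on the robot's clock. `hand_in()` gave no verdict.

- **Counting:** The ball is at the right end. I touched the rail with closed fingertips behind gaps 1, 2 and 3 (rail_6, rail_5, rail_4), in that order. Contact forces were about 12, 16 and 17 N, and I touched no rail beyond the third.
- **Pushing:** I slid the jar along the front of the rack with two fingertips until it lined up with the third gap, then pushed it straight in. I never gripped or lifted it.
- **Jar home:** The fingers stopped about 3 mm further in than I had calculated, with the push force rising to about 5 N. From above, the lid centre was about 26 mm in front of the slat, against 25 mm for a jar that touches it. It was centred in the gap to within about 2 mm.
- **Bystanders:** The other rack jar nearest the push (jar_b) measured within about 2 mm of its earlier position. The last side view shows jar_a, the salt shaker and the tin where they started, to within a few mm. The robot was clear of everything at hand-in.

None of my last checks failed. The 3 mm difference in where the fingers stopped is the only disagreement, and it is about the size of the camera and calibration error.

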